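Switch the drive isolator through to full power

ROBOT

A 6-joint arm with a two-finger parallel gripper is mounted at the origin on the work surface. World frame = base frame: x ahead of the robot, y to its left, z up, the work surface at z = 0. Lengths are in m, angles in rad, forces in N, time in s.
With the tool pointing down it reaches from about 0.25 to 0.775 m from the base axis. Payload 4 kg.
Tool frame: the origin (TCP) lies on the centre line of the jaws, within the pads' length; the fingertips stand 22 mm ahead of it and the grasp point (between the pads) lies 3 mm ahead of it; z points along the fingers, y is the direction in which the jaws open and shut (so a half turn about z gives the same grasp; the last joint's range is limited). The gripper opens to 94 mm and grips with 3 to 60 N. Pads are 16 mm wide; open, the fingers measure 119 mm over their backs; the gripper's body (75 mm by 177 mm) begins 78 mm behind the grasp point.
Start: joints at [1.227, 0.087, 1.371, -0, 1.684, -0.103], TCP at [0.131, 0.534, 0.228] pointing down, gripper open.
Joint ranges: [-3.1, 3.1], [-0.76, 2.03], [0.27, 2.55], [-1.08, 4.22], [0.17, 2.65], [-2.57, 2.57]. Speed limits (rad/s): [2.79, 2.79, 3.14, 3.14, 3.14, 3.14].

INTERFACE

Orientations are given as [roll, pitch, yaw] about the fixed x, y, z axes, in that order (R = Rz(yaw) Ry(pitch) Rx(roll)).
In Python, from bench import robot gives the robot as it stands. The module is installed in compiled form; this text tells all that it offers.
- The arm moves only by the shell command python3 -m inch 'ROWS'. ROWS is JSON, a list of rows, each an object with "linear": the shift along the world's x, y, z scaled (see below), a list of three; "twist": the turn about the world's z scaled (see below); "gripper": the opening, from 0 (shut) to 1 (fully open). In form: [{"linear": [x, y, z], "twist": twist, "gripper": gripper}, ...]. A call has 1 to 10 rows; each row is the pose to reach, as a shift and turn from the pose commanded when the call began; what a row does not reach only later rows make up. The controller multiplies each number of a shift by 0.1 m and each number of a turn by 60 degrees. A row lasts 1/12 s, in which the tool goes at most 41.7 mm and 7.16 degrees, less where a joint would pass 70% of its speed; a pose out of reach is approached as far as the arm can. A call with a number of a shift or a turn outside -1 to 1 is refused whole. A call with a gripper value outside its range is refused whole. The fingers move at their own pace and stop on an object; the grip force is fixed at half the most. Time passes only in rows, so rows that repeat a pose let the fingers close. It gives the time, the measured TCP pose, the force and the opening at its end, in the units of the state.
- robot.get_obs(): the state, without advancing time (a new reading comes with each control period).
- robot.snapshot(name): name is "side" or "top"; returns a dict with "image" (400x640x3 uint8, red, green, blue), "depth" (400x640 float32, m along the optical axis (not along the pixel's ray), 0 where there is no reading), "mtx" (3x3 intrinsics, pixels), "k1" (the pictures are not rectified: a ray, as slopes to the right and down, at radius r is drawn at 1 + k1 r^2 times it, then the intrinsics apply), "rvec" (rotation vector, rad) and "tvec" (3), from world to camera coordinates, as OpenCV has them. Camera axes: x right, y down, z forward; pixel columns grow to the right and rows downward; lengths in m; the calibration is good to about 2 mm. A picture is of the moment at which its call begins.
- robot.close_job(): hands the job in, once; it reports no verdict.
The state is a dict: "time": time; "joint_positions": joint angles; "qvel": joint speeds; "joint_torque": joint torques, N m; "tool_pos": TCP position; "ee_rot": TCP orientation; "wrist_force": force on the tool from outside, world axes, zero at the start; "wrist_torque": the same for the moment, N m; "width": finger opening in m.
Only numpy, scipy, OpenCV 4.12 (cv2) and the standard library are available. Lean on these libraries where they do the work, as an engineer would, in place of code of your own. Each camera call takes 0.05 s, during which the arm holds its last target.

TASK

Power up the drive under test. With the fingertips, slide the loose terminal block sideways off the slot plate of the T-handled lever so that it stays on that box's top, without lifting it; then push the T-handled lever along its slot, past its first detent, right home to the second stop, and after that press the start button beside it fully in and let go. Grasp and lift nothing, and leave the ball-topped lever on the other box and everything else where it is.

Things in the scene. Friction and masses are not known exactly. Their poses are not given: they have to be found in the camera images.
- isolator: the isolator: grey box 200 x 200 x 60 mm fixed to the bench, with the T-handled lever and a push button on its flat top (60 mm above the bench); it stands left or right of the other box. Origin: centre of the underside. +x: the direction in which the lever is pushed, from the front (robot side) to the 20 mm deep, 22 mm high terminal row along the far edge; +y left, +z up.
- slot_plate (a point): centre of the aluminium slot plate around the T-handled lever's slot, flush with the isolator's top: 125 mm long along the isolator's x, 60 mm wide. The slot runs along its middle, at isolator y = 0. The box top left of the plate (y +30 to +100 mm) is empty. Axes as the isolator's.
- lever (a joint): travel of the T-handled lever along the isolator's +x in m: 0 = off, 0.030 = first detent (a sprung pocket), 0.060 = second stop (hard end). It slides lightly (about 1 N) but takes about 5 N over two humps at 0.020 and 0.040; let go before a hump's crest it falls back. Past the second hump it springs on to about 0.05 and rests short of the stop until pushed home, where it stays.
- lever_bar (a point): centre of the T-handle's cross-bar: black bar, 14 mm thick, 36 mm long along the isolator's y, its centre 32 mm above the box top on a 10 mm thick upright steel stem; at isolator x = -45 mm when off, +15 mm at the second stop. Moves with the lever.
- block: the loose grey three-way terminal block, 30 mm (its x) x 40 mm (its y) x 28 mm high, about 0.12 kg, standing upright across the T-handled lever's slot, ahead of the handle. Origin: centre of the underside, z up. The upper 8 mm are only 18 mm wide in x.
- start (a joint): start button's travel in m: 0 = out, 0.006 = fully in; springs back; about 5 N when fully in.
- start_top (a point): centre of the start button's top face: black round cap 26 mm across in a small grey housing on the isolator's top, near the front right corner (isolator x -60, y -66 mm); pressed straight down.
- load_box: the other switch box, same size and same grey (origin and axes as the isolator's), with a ball-topped lever and no button: leave alone.
- load_lever_ball (a point): centre of the 26 mm black ball on the other box's lever, 36 mm above its top: leave where it is.
- fuse: bystander: upright ceramic fuse cartridge with brass caps, 22 mm across, 38 mm high, on the isolator's top, right of the slot near the terminal row. Origin: centre of the underside.
- relay: bystander: small plug-in relay 30 x 24 x 30 mm on the other box's top. Origin: centre of the underside.
- meter: bystander: multimeter lying on the bench right of the boxes, 170 (x) x 80 x 44 mm. Origin: centre of the underside.
- screwdriver: bystander: red-handled screwdriver 190 mm long lying on the bench left of the boxes.
- ring: bystander: black plastic ring 64 mm across, 20 mm high, on the other box's top. Origin: centre of the underside.
There are look-alikes about, which are no part of the job. What is shaped like the block but red is not meant.

How it is judged:
By the outcome, as a careful person would: the job done as asked, in the order asked, and still so for the second after the job is handed in, with the robot touching nothing.
It also fails if it takes over 50 s, if anything falls off the work surface, if the arm or the gripper's body presses on something with over 40 N, if the wrist force passes 120 N, or if a joint passes its speed limit or range.

## Working session

There is one attempt and no reset: what is moved stays moved. The work goes in short steps, Python scripts to look and compute and a shell command to move; the robot and the scene stay as the last step left them, time stands still between calls to the robot, and variables do not carry over. Pictures are saved under pics/ and viewed, and the job is handed in when it is done.

```bash
mkdir -p pics; cat > h.py <<'E'
import numpy as np,cv2
from bench import robot
def snap(n,tag):
    s=robot.snapshot(n)
    np.savez('pics/%s.npz'%tag,**{k:np.asarray(v) for k,v in s.items()})
    cv2.imwrite('pics/%s.png'%tag,s['image'][:,:,::-1]); return s
def load(tag): return dict(np.load('pics/%s.npz'%tag))
def crop(s,name,u0,v0,u1,v1,f):
    im=s['image'][v0:v1,u0:u1,::-1]
    cv2.imwrite('pics/%s.png'%name,cv2.resize(im,None,fx=f,fy=f,interpolation=cv2.INTER_CUBIC))
def ray(s,u,v):
    K=s['mtx'];xd=(u-K[0,2])/K[0,0];yd=(v-K[1,2])/K[1,1];k=float(s['k1']);x,y=xd,yd
    for _ in range(30):
        r2=x*x+y*y;x=xd/(1+k*r2);y=yd/(1+k*r2)
    return np.array([x,y,1.])
def px2w(s,u,v,z=None):
    R=cv2.Rodrigues(s['rvec'].astype(float))[0];t=s['tvec'].reshape(3)
    d=R.T@ray(s,u,v);c=-R.T@t
    if z is None: return c+d*s['depth'][int(round(v)),int(round(u))]
    return c+d*(z-c[2])/d[2]
E
python3 - <<'E'
from h import *
a=snap('top','t0');b=snap('side','s0')
for s in(a,b):
    R=cv2.Rodrigues(np.array(s['rvec'],float))[0];print(-R.T@np.array(s['tvec']).reshape(3),R[2],s['k1'])
print(robot.get_obs())
E
```

```text
[ 0.47896762 -0.00268468  1.3467148 ] [ 1.11498440e-01  8.52096256e-04 -9.93764244e-01] -0.0681343756973125
[ 0.42581078 -0.97300859  1.07545509] [ 0.15143262  0.69934041 -0.69856364] 0.02575456843586245
{'time': 0.1, 'joint_positions': array([ 1.22688198e+00,  8.78804251e-02,  1.37205553e+00,  3.94254952e-05,
        1.68356968e+00, -1.03097312e-01]), 'qvel': array([ 1.07700360e-03, -2.25289804e-03, -3.78384109e-03,  4.41379090e-04,
        6.40077173e-05, -9.30511716e-04]), 'joint_torque': array([ 2.81692912e-03, -3.41252089e+01, -3.03302765e+01,  7.20844860e-02,
        3.03733908e-02, -8.39081986e-05]), 'tool_pos': array([0.13101937, 0.53372917, 0.22644567]), 'ee_rot': array([-3.13969386e+00, -2.35849551e-04,  2.90077980e+00]), 'wrist_force': array([-0.31989733,  0.0929206 , -0.42636033]), 'wrist_torque': array([ 0.03336077,  0.03644867, -0.01902757]), 'width': 0.09412982872189507}
```

View pics/t0.png

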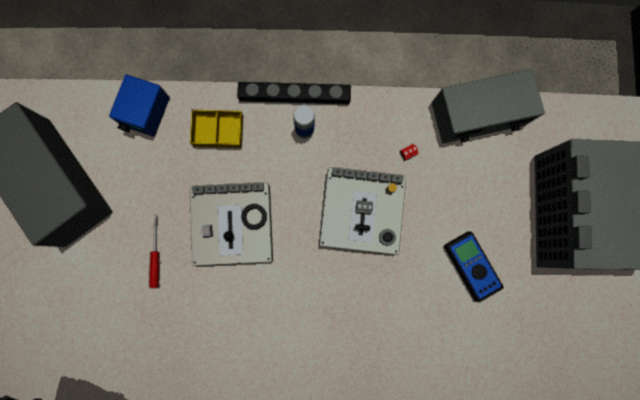

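View pics/s0.png

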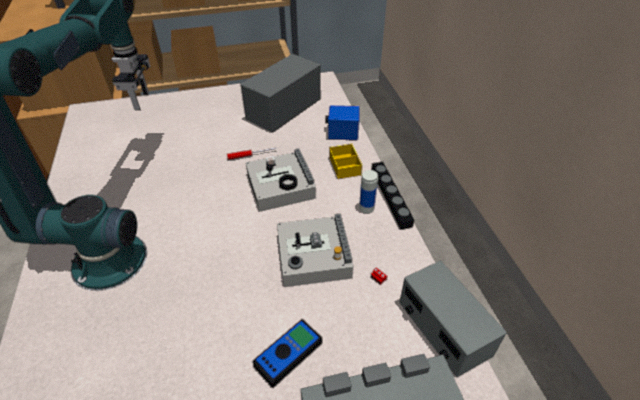

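The top view shows the isolator as the right-hand box around (363,212), with the block at (364,206), the T-bar near (362,230) and the button at (387,237). The side view agrees. I'll enlarge both.

```bash
python3 - <<'E'
from h import *
s=load('t0');crop(s,'c0',310,160,415,260,7)
s=load('s0');crop(s,'c1',265,205,365,290,8)
E
```

```text
(no output)
```

View pics/c0.png

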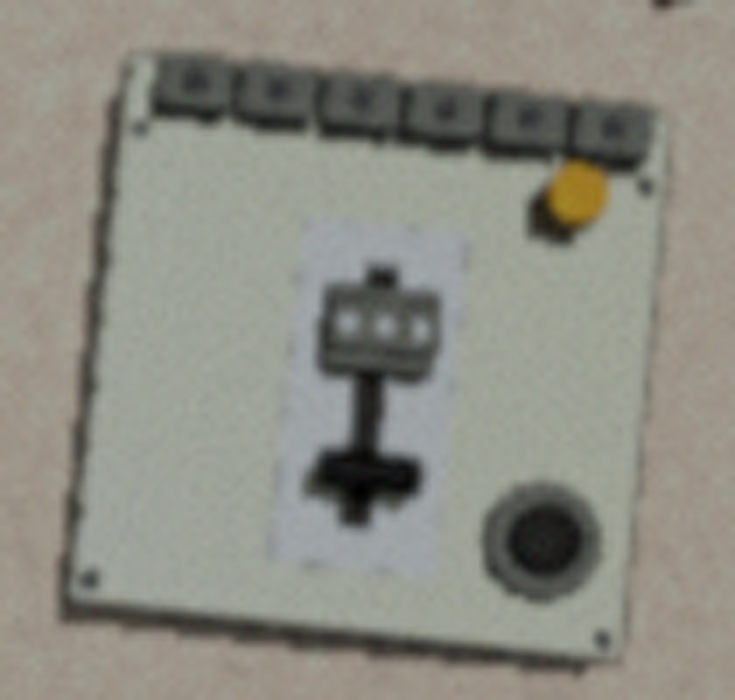

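View pics/c1.png

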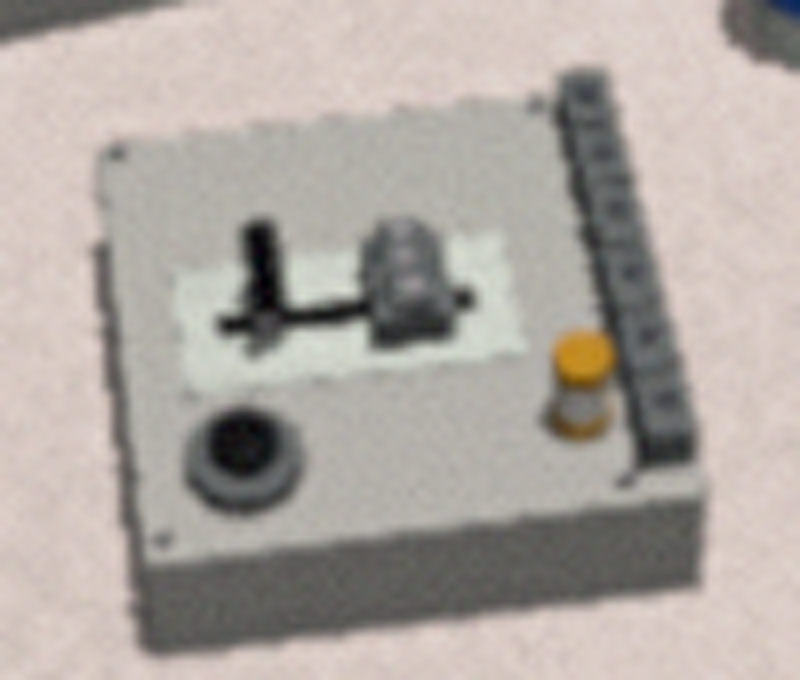

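The top crop shows the box-top corners, the plate, the bar at about (365,473), the block top at (382,325) and the button at (542,540). The side crop agrees.

```bash
cat >> h.py <<'E'
def cp(s,p,u0,v0,f,z): return px2w(s,(p[0]+.5)/f-.5+u0,(p[1]+.5)/f-.5+v0,z)
E
python3 - <<'E'
from h import *
a=load('t0');b=load('s0')
A=lambda p,z:cp(a,p,310,160,7,z); B=lambda p,z:cp(b,p,265,205,8,z)
print('top corners'); 
for p in[(66,602),(622,660),(125,55),(668,108)]:print(A(p,.06).round(4))
print('plate');
for p in[(305,222),(468,230),(275,562),(435,575)]:print(A(p,.06).round(4))
print('screws',[A(p,.06).round(4) for p in[(90,580),(602,640),(645,187),(140,127)]])
print('screws side',[B(p,.06).round(4) for p in[(118,153),(162,540),(625,480),(537,103)]])
print('bar',A((365,473),.099).round(4),B((260,228),.099).round(4))
print('block top',A((384,325),.088).round(4),B((405,245),.088).round(4))
print('block foot front corners side',B((375,345),.06),B((448,333),.06))
print('btn',A((542,540),.075).round(4),B((245,440),.075).round(4))
print('fuse',A((577,193),.098).round(4),B((585,352),.098).round(4))
for u,v in[(362,227.3),(364.5,206.5),(387,237),(350,220),(392,187.5)]:print('depth',px2w(a,u,v).round(4))
for u,v in[(295,259),(315,236),(316,240),(282,240)]:print('depthS',px2w(b,u,v).round(4))
E
```

```text
top corners
[ 0.5118 -0.0278  0.06  ]
[ 0.4966 -0.2265  0.06  ]
[ 0.7098 -0.044   0.06  ]
[ 0.6961 -0.2413  0.06  ]
plate
[ 0.6507 -0.1103  0.06  ]
[ 0.6495 -0.1692  0.06  ]
[ 0.5281 -0.102   0.06  ]
[ 0.525  -0.1592  0.06  ]
screws [array([ 0.5199, -0.0362,  0.06  ]), array([ 0.5035, -0.2193,  0.06  ]), array([ 0.667 , -0.2332,  0.06  ]), array([ 0.6836, -0.05  ,  0.06  ])]
screws side [array([ 0.5177, -0.0332,  0.06  ]), array([ 0.5011, -0.2169,  0.06  ]), array([ 0.6641, -0.2304,  0.06  ]), array([ 0.6804, -0.0466,  0.06  ])]
bar [ 0.5583 -0.1296  0.099 ] [ 0.5577 -0.1181  0.099 ]
block top [ 0.6112 -0.1365  0.088 ] [ 0.6088 -0.1292  0.088 ]
block foot front corners side [ 0.59233841 -0.14961999  0.06      ] [ 0.61949847 -0.15051874  0.06      ]
btn [ 0.5378 -0.195   0.075 ] [ 0.536  -0.1927  0.075 ]
fuse [ 0.6586 -0.2024  0.098 ] [ 0.6567 -0.2011  0.098 ]
depth [ 0.5578 -0.1301  0.1003]
depth [ 0.6103 -0.137   0.0847]
depth [ 0.5369 -0.1943  0.0802]
depth [ 0.5779 -0.1039  0.0595]
depth [ 0.6583 -0.203   0.0943]
depthS [ 0.5349 -0.1977  0.0841]
depthS [ 0.6068 -0.1356  0.092 ]
depthS [ 0.6068 -0.1481  0.0885]
depthS [ 0.5144 -0.0974  0.0571]
```

Isolator centre ≈ (0.602, -0.134), yaw ≈ -4.9°. Block, bar and button fit that. I'll transit with the jaws closing and turn to yaw 85°, so the jaw axis lies along the isolator's x.

```bash
python3 -m inch '[{"linear":[0.34,-0.5,0],"twist":-0.1,"gripper":0},{"linear":[0.68,-1,0],"twist":-0.19,"gripper":0},{"linear":[0.68,-1,0],"twist":-0.19,"gripper":0},{"linear":[0.68,-1,0],"twist":-0.19,"gripper":0}]'
python3 -m inch '[{"linear":[0.34,-0.5,0],"twist":-0.1,"gripper":0},{"linear":[0.68,-1,0],"twist":-0.19,"gripper":0},{"linear":[0.68,-1,0],"twist":-0.19,"gripper":0},{"linear":[0.68,-1,0],"twist":-0.19,"gripper":0}]'
```

```text
time: 0.43
tool_pos: [0.2018, 0.43, 0.2272]
ee_rot: [-3.14, 0.003, 2.696]
wrist_force: [-0.6, 1.1, 0.6]
width: 0.0709
time: 0.77
tool_pos: [0.2699, 0.3302, 0.2273]
ee_rot: [-3.141, 0.003, 2.496]
wrist_force: [-0.9, 0.6, 0.6]
width: 0.0442
```

```bash
for i in 1; do
python3 -m inch '[{"linear":[0.34,-0.5,0],"twist":-0.1,"gripper":0},{"linear":[0.68,-1,0],"twist":-0.19,"gripper":0},{"linear":[0.68,-1,0],"twist":-0.19,"gripper":0},{"linear":[0.68,-1,0],"twist":-0.19,"gripper":0}]'
python3 -m inch '[{"linear":[0.34,-0.5,0],"twist":-0.1,"gripper":0},{"linear":[0.68,-1,0],"twist":-0.19,"gripper":0},{"linear":[0.68,-1,0],"twist":-0.19,"gripper":0},{"linear":[0.68,-1,0],"twist":-0.19,"gripper":0}]'
python3 -m inch '[{"linear":[0.34,-0.5,0],"twist":-0.1,"gripper":0},{"linear":[0.68,-1,0],"twist":-0.19,"gripper":0},{"linear":[0.68,-1,0],"twist":-0.19,"gripper":0},{"linear":[0.68,-1,0],"twist":-0.19,"gripper":0}]'
python3 -m inch '[{"linear":[0.34,-0.5,0],"twist":-0.1,"gripper":0},{"linear":[0.68,-1,0],"twist":-0.19,"gripper":0},{"linear":[0.68,-1,0],"twist":-0.19,"gripper":0},{"linear":[0.68,-1,0],"twist":-0.19,"gripper":0}]'
done; python3 -c "
from h import *
o=robot.get_obs();print(o['tool_pos'],np.degrees(o['ee_rot']))"
```

```text
time: 1.1
tool_pos: [0.3379, 0.2304, 0.2272]
ee_rot: [-3.141, 0.003, 2.296]
wrist_force: [0.5, 0.4, 0.4]
width: 0.0174
time: 1.43
tool_pos: [0.4057, 0.1308, 0.2269]
ee_rot: [-3.141, 0.002, 2.099]
wrist_force: [-0.1, 0.2, -0.1]
width: 0.0007
time: 1.77
tool_pos: [0.4736, 0.0313, 0.2264]
ee_rot: [-3.141, 0.001, 1.901]
wrist_force: [-1.0, 0.6, -0.0]
width: 0.0001
time: 2.1
tool_pos: [0.5416, -0.0684, 0.2256]
ee_rot: [-3.14, 0.001, 1.704]
wrist_force: [0.0, 0.5, 0.8]
width: 0.0005
[ 0.54161535 -0.06842707  0.22557536] [-1.79921201e+02  5.06696518e-02  9.76107694e+01]
```

```bash

python3 -m inch '[{"linear":[0.32,-0.5,0],"twist":-0.1,"gripper":0},{"linear":[0.64,-1,0],"twist":-0.21,"gripper":0},{"linear":[0.64,-1,0],"twist":-0.21,"gripper":0},{"linear":[0.64,-1,0],"twist":-0.21,"gripper":0},{"linear":[0.64,-1,0],"twist":-0.21,"gripper":0}]'
python3 -m inch '[{"linear":[0,-0.14,-0.2],"twist":0,"gripper":0},{"linear":[0,-0.14,-0.5],"twist":0,"gripper":0},{"linear":[0,-0.14,-0.8],"twist":0,"gripper":0},{"linear":[0,-0.14,-0.8],"twist":0,"gripper":0},{"linear":[0,-0.14,-0.8],"twist":0,"gripper":0}]'; python3 -c "
from h import *
o=robot.get_obs();print(o['tool_pos'],np.degrees(o['ee_rot']),o['wrist_force'])
s=snap('top','t1');crop(s,'c2',310,160,415,260,7);s=snap('side','s1');crop(s,'c3',255,165,365,290,6)"
```

```text
time: 2.52
tool_pos: [0.6036, -0.1644, 0.2257]
ee_rot: [-3.139, -0.002, 1.487]
wrist_force: [-0.6, 1.4, -0.9]
width: 0.0003
time: 2.93
tool_pos: [0.6018, -0.1767, 0.146]
ee_rot: [-3.137, -0.002, 1.49]
wrist_force: [1.0, -1.0, 0.2]
width: 0.0003
[ 0.60180736 -0.17673828  0.14602911] [-1.79747871e+02 -1.29058564e-01  8.53543270e+01] [ 0.96948702 -0.98927304  0.23478189]
```

View pics/c3.png

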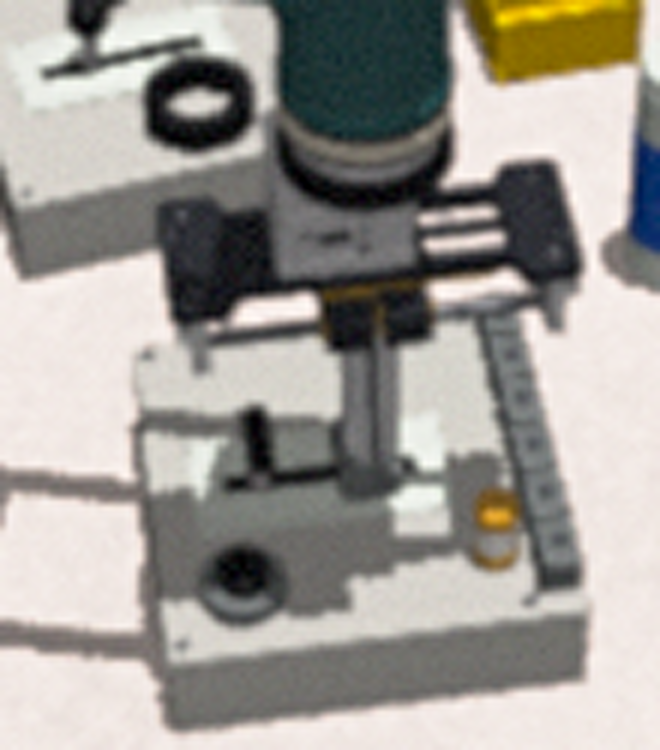

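View pics/c2.png

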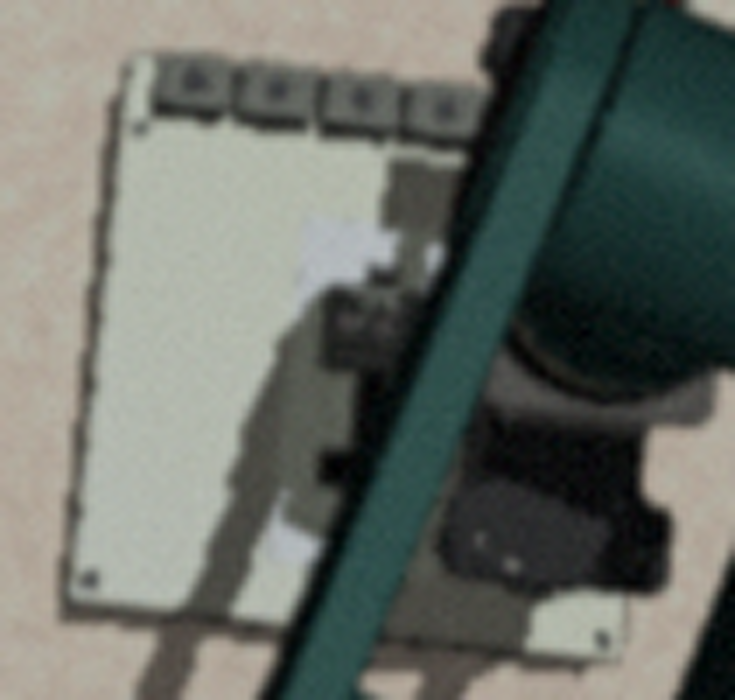

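Fingers are to the right of the block, clear of the fuse and handle. Next I descend to the right of the block, watching the force.

```bash

python3 -m inch '[{"linear":[0.03,-0.06,0],"twist":0,"gripper":0},{"linear":[0.03,-0.06,-0.2],"twist":0,"gripper":0},{"linear":[0.03,-0.06,-0.4],"twist":0,"gripper":0},{"linear":[0.03,-0.06,-0.56],"twist":0,"gripper":0},{"linear":[0.03,-0.06,-0.56],"twist":0,"gripper":0},{"linear":[0.03,-0.06,-0.56],"twist":0,"gripper":0}]'; python3 -c "
from h import *
o=robot.get_obs();print(o['tool_pos'],np.degrees(o['ee_rot']),o['wrist_force'])
s=snap('side','s2');crop(s,'c4',255,165,365,290,6)"
```

```text
time: 3.53
tool_pos: [0.6066, -0.1861, 0.0925]
ee_rot: [3.141, 0.0, 1.487]
wrist_force: [0.4, -0.6, 0.4]
width: 0.0002
[ 0.60661615 -0.18612541  0.09246191] [1.79951761e+02 1.44197944e-02 8.51986295e+01] [ 0.43445791 -0.62046828  0.38369591]
```

View pics/c4.png

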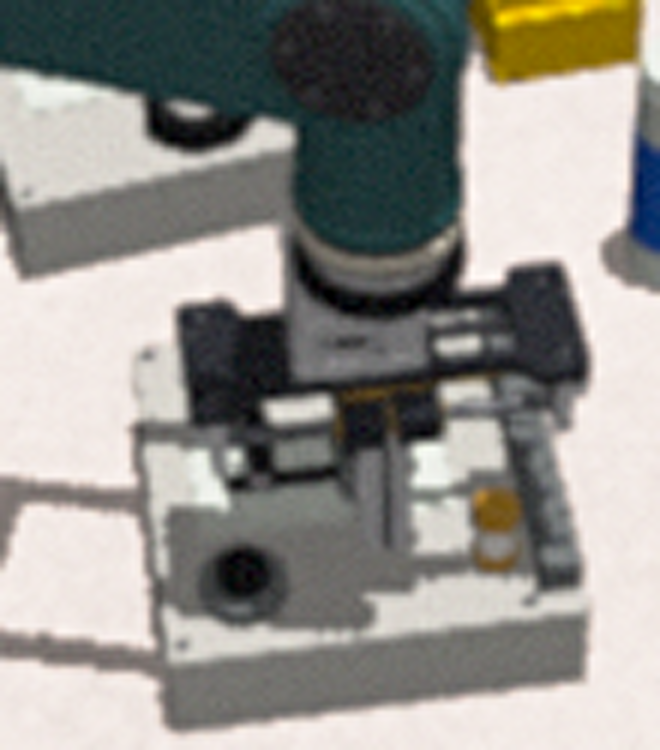

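```bash

python3 -m inch '[{"linear":[0,0.1,-0.03],"twist":0,"gripper":0},{"linear":[0.02,0.2,-0.03],"twist":0,"gripper":0},{"linear":[0.02,0.25,-0.03],"twist":0,"gripper":0},{"linear":[0.03,0.3,-0.03],"twist":0,"gripper":0},{"linear":[0.03,0.34,-0.03],"twist":0,"gripper":0},{"linear":[0.03,0.38,-0.03],"twist":0,"gripper":0},{"linear":[0.03,0.42,-0.03],"twist":0,"gripper":0},{"linear":[0.04,0.46,-0.03],"twist":0,"gripper":0},{"linear":[0.04,0.46,-0.03],"twist":0,"gripper":0}]'; python3 -c "
from h import *
o=robot.get_obs();print(o['tool_pos'],np.degrees(o['ee_rot']),o['wrist_force'])
s=snap('top','t3');crop(s,'c5',310,160,415,260,7)"
```

```text
time: 4.33
tool_pos: [0.6102, -0.1389, 0.0884]
ee_rot: [-3.141, -0.001, 1.488]
wrist_force: [-0.1, -0.7, -0.0]
width: 0.0005
[ 0.6102217  -0.13888064  0.08839401] [-1.79992478e+02 -4.20772832e-02  8.52432400e+01] [-0.14458413 -0.72084991 -0.00873269]
```

View pics/c5.png

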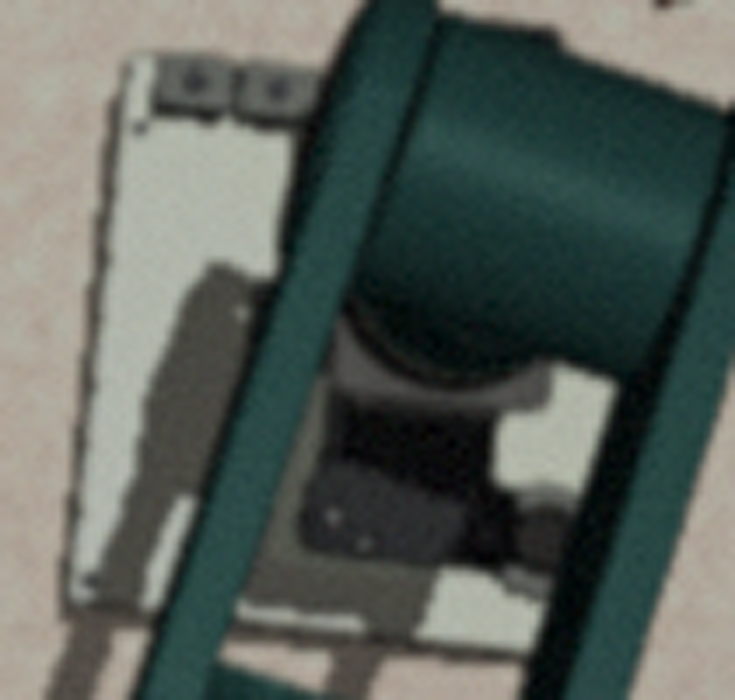

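The arm hides the block in the top view. The wrist force of about 0.7 N is consistent with sliding, so I'll finish the push.

```bash

python3 -m inch '[{"linear":[0.01,0.05,0],"twist":0,"gripper":0},{"linear":[0.01,0.1,0],"twist":0,"gripper":0},{"linear":[0.02,0.15,0],"twist":0,"gripper":0},{"linear":[0.02,0.2,0],"twist":0,"gripper":0},{"linear":[0.02,0.25,0],"twist":0,"gripper":0},{"linear":[0.03,0.3,0],"twist":0,"gripper":0},{"linear":[0.03,0.35,0],"twist":0,"gripper":0},{"linear":[0.03,0.39,0],"twist":0,"gripper":0},{"linear":[0.03,0.41,0],"twist":0,"gripper":0},{"linear":[0.03,0.41,0],"twist":0,"gripper":0}]'; python3 -c "
from h import *
o=robot.get_obs();print(o['tool_pos'],np.degrees(o['ee_rot']),o['wrist_force'])
s=snap('side','s4');crop(s,'c6',255,165,365,290,6);s=snap('top','t4');crop(s,'c7',310,160,415,260,7)"
```

```text
time: 5.22
tool_pos: [0.6132, -0.0982, 0.0886]
ee_rot: [3.141, -0.0, 1.488]
wrist_force: [-0.1, 0.6, 0.7]
width: 0.0002
[ 0.6131964  -0.09817239  0.08855132] [ 1.79993744e+02 -1.55490211e-02  8.52430901e+01] [-0.07593338  0.55347932  0.68004271]
```

View pics/c6.png

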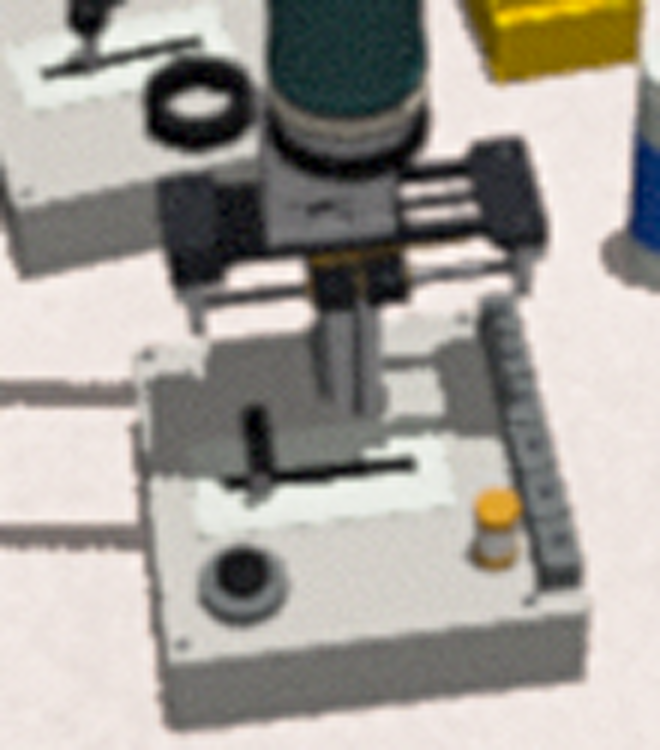

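View pics/c7.png

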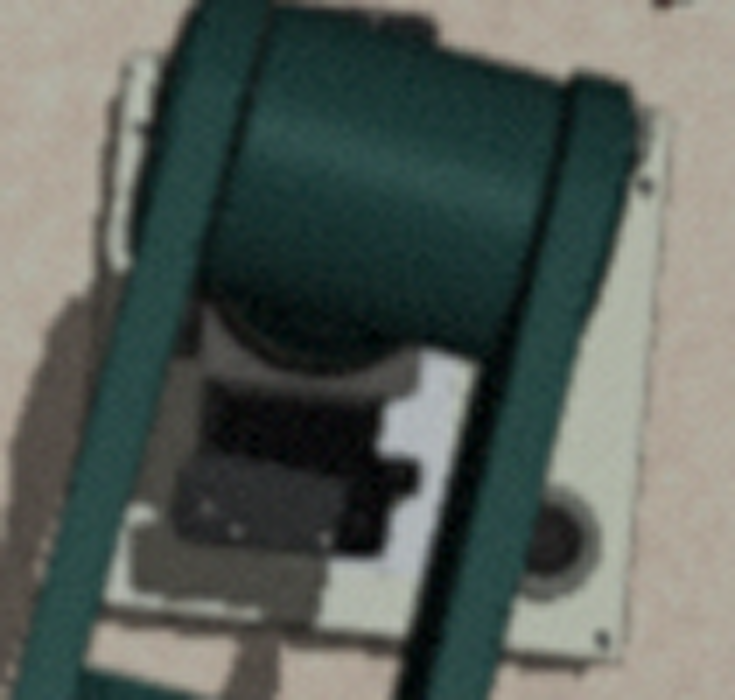

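The slot and plate are clear, with the block standing beyond the fingers. Back off, raise, and look while going behind the lever.

```bash

python3 -m inch '[{"linear":[0,-0.07,0],"twist":0,"gripper":0},{"linear":[-0.01,-0.15,0],"twist":0,"gripper":0},{"linear":[-0.01,-0.15,0.15],"twist":0,"gripper":0},{"linear":[-0.01,-0.15,0.5],"twist":0,"gripper":0},{"linear":[-0.2,-0.2,0.6],"twist":0,"gripper":0},{"linear":[-0.5,-0.25,0.6],"twist":0,"gripper":0},{"linear":[-0.89,-0.29,0.6],"twist":0,"gripper":0},{"linear":[-0.89,-0.29,0.6],"twist":0,"gripper":0},{"linear":[-0.89,-0.29,0.6],"twist":0,"gripper":0}]'; python3 -c "
from h import *
o=robot.get_obs();print(o['tool_pos'],np.degrees(o['ee_rot']),o['wrist_force'])
s=snap('side','s5');crop(s,'c8',255,165,365,290,6);s=snap('top','t5');crop(s,'c9',310,160,415,260,7)"
```

```text
time: 6.07
tool_pos: [0.5222, -0.1287, 0.1481]
ee_rot: [-3.141, -0.0, 1.485]
wrist_force: [-0.6, -1.1, 1.0]
width: 0.0004
[ 0.52218633 -0.12866059  0.14811972] [-1.79954604e+02 -3.61137537e-03  8.50748599e+01] [-0.56829359 -1.12361738  1.03678911]
```

View pics/c8.png

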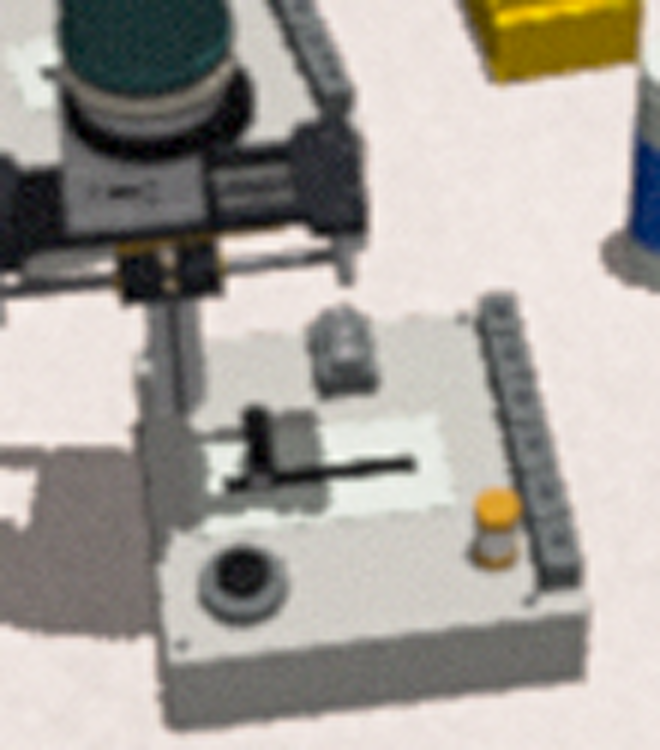

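View pics/c9.png

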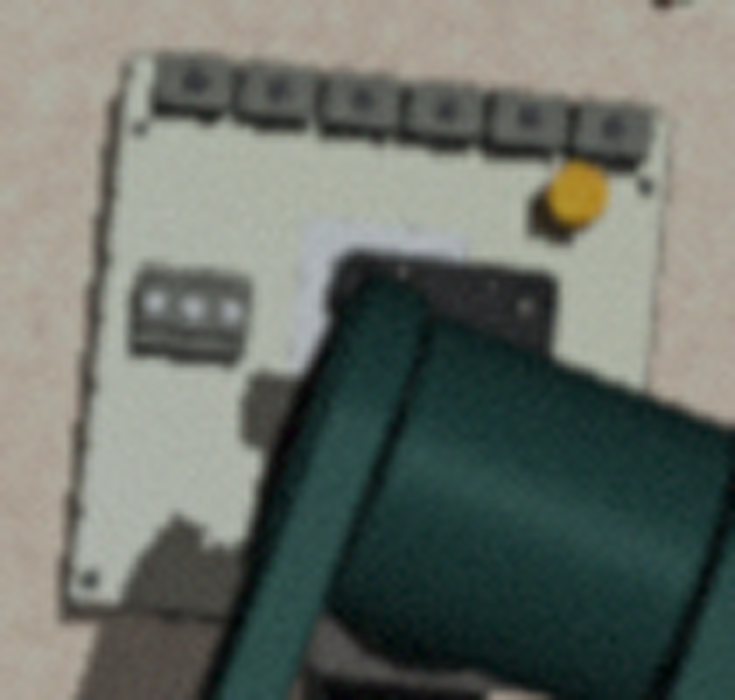

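The block stands upright on the box top, left of the plate and clear of its edge. Now I lower behind the bar and start pushing.

```bash

python3 -m inch '[{"linear":[0,0.02,-0.2],"twist":0,"gripper":0},{"linear":[0,0.02,-0.46],"twist":0,"gripper":0},{"linear":[0,0.02,-0.46],"twist":0,"gripper":0},{"linear":[0,0.02,-0.46],"twist":0,"gripper":0}]'
python3 -m inch '[{"linear":[0.06,-0.01,0],"twist":0,"gripper":0},{"linear":[0.12,-0.01,0],"twist":0,"gripper":0},{"linear":[0.17,-0.01,0],"twist":0,"gripper":0},{"linear":[0.22,-0.02,0],"twist":0,"gripper":0},{"linear":[0.22,-0.02,0],"twist":0,"gripper":0}]'; python3 -c "
from h import *
o=robot.get_obs();print(o['tool_pos'],np.degrees(o['ee_rot']),o['wrist_force'])
s=snap('side','s6');crop(s,'c10',255,165,365,290,6)"
```

```text
time: 6.5
tool_pos: [0.5243, -0.1257, 0.1013]
ee_rot: [-3.139, -0.001, 1.487]
wrist_force: [0.2, 0.1, 0.6]
width: 0.0005
time: 6.92
tool_pos: [0.5478, -0.1281, 0.1033]
ee_rot: [3.139, 0.0, 1.487]
wrist_force: [-1.0, -0.5, 0.2]
width: 0.0002
[ 0.54779911 -0.12814232  0.10334583] [1.79872259e+02 2.31198643e-02 8.52212369e+01] [-1.0029399  -0.47109844  0.19374988]
```

View pics/c10.png

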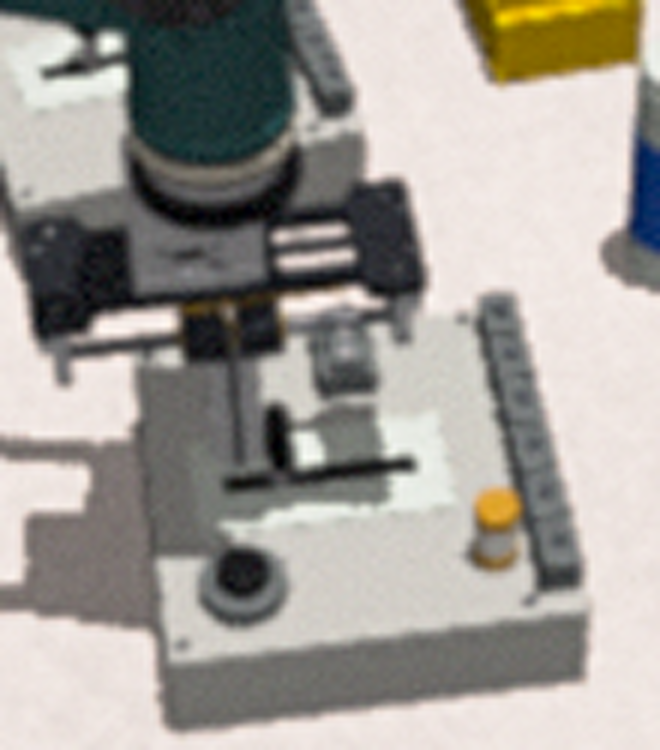

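Contact made: the lever has moved about 10 mm. Continue.

```bash

python3 -m inch '[{"linear":[0.05,0,0],"twist":0,"gripper":0},{"linear":[0.1,-0.01,0],"twist":0,"gripper":0},{"linear":[0.15,-0.01,0],"twist":0,"gripper":0},{"linear":[0.2,-0.02,0],"twist":0,"gripper":0},{"linear":[0.25,-0.02,0],"twist":0,"gripper":0},{"linear":[0.3,-0.03,0],"twist":0,"gripper":0},{"linear":[0.35,-0.03,0],"twist":0,"gripper":0},{"linear":[0.4,-0.03,0],"twist":0,"gripper":0},{"linear":[0.4,-0.03,0],"twist":0,"gripper":0}]'
python3 -m inch '[{"linear":[0.03,0,0],"twist":0,"gripper":0},{"linear":[0.05,0,0],"twist":0,"gripper":0},{"linear":[0.07,-0.01,0],"twist":0,"gripper":0},{"linear":[0.07,-0.01,0],"twist":0,"gripper":0}]'
python3 -c "
from h import *
o=robot.get_obs();print(o['tool_pos'],np.degrees(o['ee_rot']),o['wrist_force'])
s=snap('side','s7');crop(s,'c11',255,165,365,290,6)"
```

```text
time: 7.72
tool_pos: [0.5875, -0.1309, 0.1024]
ee_rot: [3.14, -0.0, 1.487]
wrist_force: [-0.4, -0.6, -0.5]
width: 0.0005
time: 8.05
tool_pos: [0.5935, -0.1319, 0.1024]
ee_rot: [3.141, 0.0, 1.487]
wrist_force: [0.6, 0.0, -0.3]
width: 0.0006
[ 0.59346565 -0.13194312  0.10242887] [1.79982846e+02 2.16763385e-03 8.52050071e+01] [ 0.64362711  0.01477993 -0.29318301]
```

View pics/c11.png

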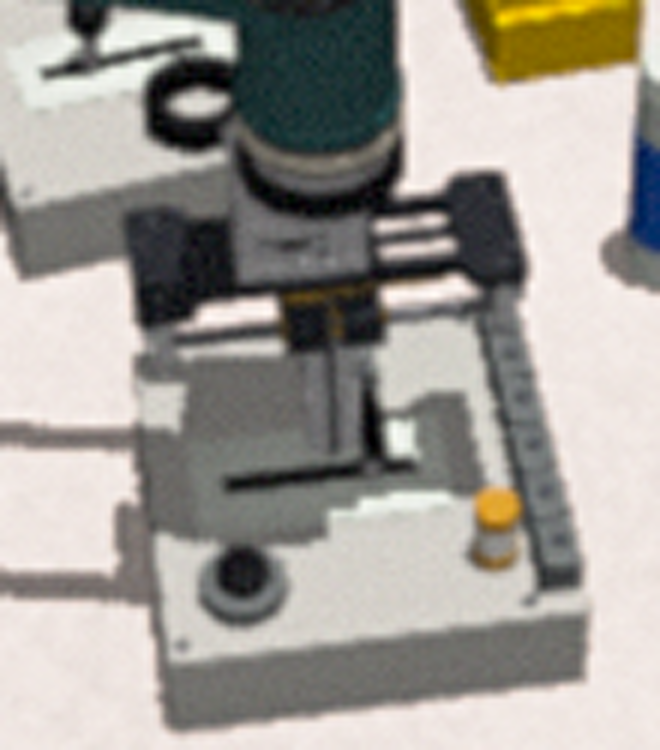

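The lever is past the second hump, but there's no stop force yet. I'll advance in small steps until it loads up.

```bash

python3 -m inch '[{"linear":[0.02,0,0],"twist":0,"gripper":0},{"linear":[0.03,0,0],"twist":0,"gripper":0},{"linear":[0.03,0,0],"twist":0,"gripper":0}]'
python3 -m inch '[{"linear":[0.01,0,0],"twist":0,"gripper":0},{"linear":[0.02,0,0],"twist":0,"gripper":0},{"linear":[0.02,0,0],"twist":0,"gripper":0}]'
```

```text
time: 8.35
tool_pos: [0.5963, -0.1319, 0.1025]
ee_rot: [3.141, 0.0, 1.487]
wrist_force: [-0.1, 0.5, -0.6]
width: 0.0006
time: 8.6
tool_pos: [0.5979, -0.1319, 0.1025]
ee_rot: [-3.141, 0.0, 1.487]
wrist_force: [-1.8, 0.2, 1.4]
width: 0.0003
```

```bash

python3 -m inch '[{"linear":[0.01,0,0],"twist":0,"gripper":0},{"linear":[0.02,0,0],"twist":0,"gripper":0},{"linear":[0.02,0,0],"twist":0,"gripper":0}]'
```

```text
time: 8.85
tool_pos: [0.5981, -0.1319, 0.1025]
ee_rot: [-3.136, 0.0, 1.487]
wrist_force: [-7.2, 0.1, 4.0]
width: 0.0003
```

```bash

python3 -m inch '[{"linear":[0.01,0,0],"twist":0,"gripper":0},{"linear":[0.03,0,0],"twist":0,"gripper":0},{"linear":[0.03,0,0],"twist":0,"gripper":0},{"linear":[0.03,0,0],"twist":0,"gripper":0}]'
```

```text
time: 9.18
tool_pos: [0.5984, -0.1319, 0.1025]
ee_rot: [-3.13, 0.001, 1.487]
wrist_force: [-14.4, 1.1, 7.7]
width: 0.0006
```

The position stalled at 0.598 with 14 N, which is the hard stop at the expected place. Back off, lift and look.

```bash

python3 -m inch '[{"linear":[-0.05,0,0],"twist":0,"gripper":0},{"linear":[-0.1,0,0],"twist":0,"gripper":0},{"linear":[-0.25,0.02,0],"twist":0,"gripper":0},{"linear":[-0.5,0.04,0],"twist":0,"gripper":0},{"linear":[-0.66,0.04,0.2],"twist":0,"gripper":0},{"linear":[-0.66,-0.2,0.4],"twist":0,"gripper":0},{"linear":[-0.66,-0.5,0.4],"twist":0,"gripper":0},{"linear":[-0.66,-0.63,0.4],"twist":0,"gripper":0},{"linear":[-0.66,-0.63,0.4],"twist":0,"gripper":0},{"linear":[-0.66,-0.63,0.4],"twist":0,"gripper":0}]'
python3 -c "
from h import *
o=robot.get_obs();print(o['tool_pos'],np.degrees(o['ee_rot']),o['wrist_force'])
s=snap('side','s8');crop(s,'c12',255,165,365,290,6);s=snap('top','t8');crop(s,'c13',310,160,415,260,7)"
```

```text
time: 10.02
tool_pos: [0.537, -0.1946, 0.1416]
ee_rot: [-3.141, -0.002, 1.486]
wrist_force: [-0.5, -0.7, 0.2]
width: 0.0001
[ 0.53698624 -0.19462215  0.14156373] [-1.79951151e+02 -9.63665765e-02  8.51268648e+01] [-0.50788942 -0.71969564  0.20596827]
```

View pics/c12.png

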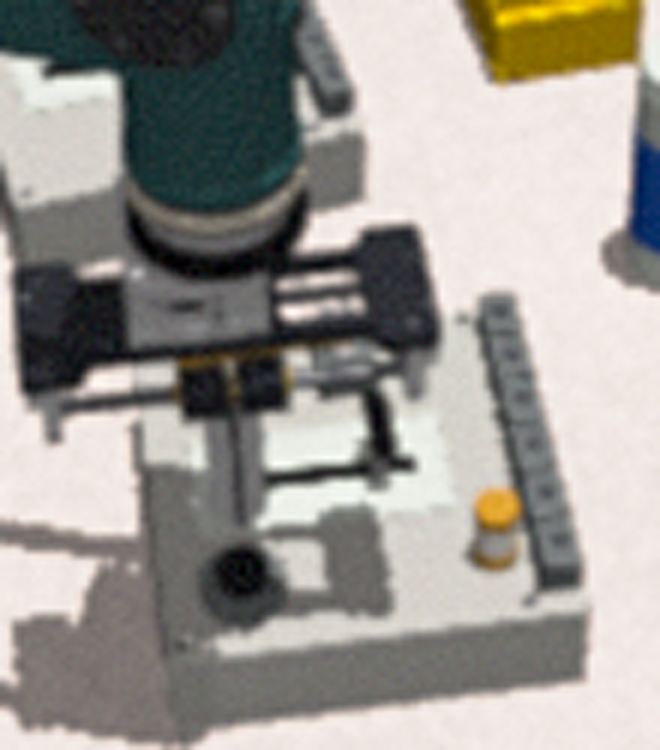

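View pics/c13.png

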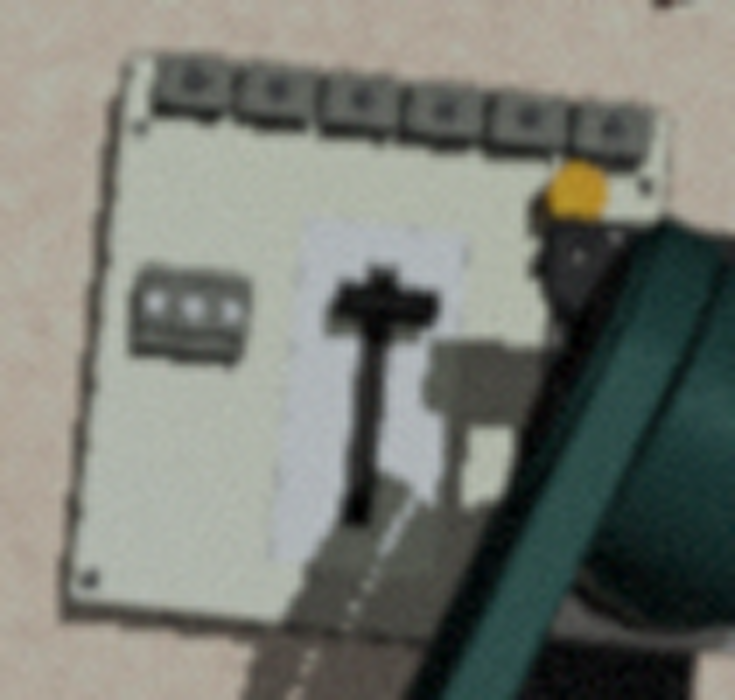

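The top view shows the bar near (388,303), up from (365,473), with the block undisturbed. I'll compute the travel.

```bash
python3 - <<'E'
from h import *
a=load('t0');b=load('t8')
p=cp(a,(365,473),310,160,7,.099);q=cp(b,(386,304),310,160,7,.099);print(q-p,np.linalg.norm(q-p))
def cen(s,v0,v1):
    im=s['image'][v0:v1,352:376].astype(int).sum(2);m=im<130
    ys,xs=np.nonzero(m);return xs.mean()+352,ys.mean()+v0,m.sum()
print(cen(b,198,208),cen(a,223,232))
E
python3 -m inch '[{"linear":[0,0,-0.1],"twist":0,"gripper":0},{"linear":[0,0,-0.25],"twist":0,"gripper":0},{"linear":[0,0,-0.33],"twist":0,"gripper":0},{"linear":[0,0,-0.35],"twist":0,"gripper":0},{"linear":[0,0,-0.35],"twist":0,"gripper":0}]'
```

```text
[ 0.05916629 -0.00630597  0.        ] 0.059501392216176424
(np.float64(364.22222222222223), np.float64(203.45833333333334), np.int64(72)) (np.float64(361.71794871794873), np.float64(227.5), np.int64(78))
time: 10.53
tool_pos: [0.5365, -0.1939, 0.1059]
ee_rot: [-3.139, -0.001, 1.488]
wrist_force: [0.0, 0.2, 0.3]
width: 0.0005
```

Lever travel measures 59.5 mm, so it stayed home. Now press the button slowly.

```bash

python3 -m inch '[{"linear":[0,0,-0.02],"twist":0,"gripper":0},{"linear":[0,0,-0.04],"twist":0,"gripper":0},{"linear":[0,0,-0.04],"twist":0,"gripper":0}]'
python3 -m inch '[{"linear":[0,0,-0.02],"twist":0,"gripper":0},{"linear":[0,0,-0.03],"twist":0,"gripper":0},{"linear":[0,0,-0.03],"twist":0,"gripper":0}]'
python3 -m inch '[{"linear":[0,0,-0.02],"twist":0,"gripper":0},{"linear":[0,0,-0.03],"twist":0,"gripper":0},{"linear":[0,0,-0.03],"twist":0,"gripper":0}]'
```

```text
time: 10.78
tool_pos: [0.5377, -0.1949, 0.1041]
ee_rot: [3.14, 0.0, 1.487]
wrist_force: [0.1, -0.5, 1.0]
width: 0.0005
time: 11.03
tool_pos: [0.5377, -0.195, 0.1012]
ee_rot: [3.14, 0.0, 1.487]
wrist_force: [-0.0, 0.3, 3.2]
width: 0.0005
time: 11.28
tool_pos: [0.5378, -0.195, 0.0983]
ee_rot: [3.14, 0.0, 1.487]
wrist_force: [1.1, 1.5, 5.0]
width: 0.0006
```

```bash

python3 -m inch '[{"linear":[0,0,-0.02],"twist":0,"gripper":0},{"linear":[0,0,-0.03],"twist":0,"gripper":0},{"linear":[0,0,-0.03],"twist":0,"gripper":0}]'
```

```text
time: 11.53
tool_pos: [0.5379, -0.195, 0.0981]
ee_rot: [3.139, 0.001, 1.487]
wrist_force: [-2.6, 2.5, 15.3]
width: 0.0003
```

Force went to 5 N over about 6 mm and then rose to 15 N with no further motion, so the button is bottomed. Release, and move well clear.

```bash

python3 -m inch '[{"linear":[0,0,0],"twist":0,"gripper":0},{"linear":[0,0,0.05],"twist":0,"gripper":0},{"linear":[0,0,0.1],"twist":0,"gripper":0},{"linear":[0,0,0.3],"twist":0,"gripper":0},{"linear":[0,0,0.6],"twist":0,"gripper":0},{"linear":[-0.2,0,1],"twist":0,"gripper":0},{"linear":[-0.6,0,1],"twist":0,"gripper":0},{"linear":[-1,0,1],"twist":0,"gripper":0},{"linear":[-1,0,1],"twist":0,"gripper":0}]'
python3 -m inch '[{"linear":[-0.3,0,0],"twist":0,"gripper":0},{"linear":[-0.6,0,0],"twist":0,"gripper":0},{"linear":[-1,0,0],"twist":0,"gripper":0},{"linear":[-1,0,0],"twist":0,"gripper":0},{"linear":[-1,0,0],"twist":0,"gripper":0}]'
python3 -c "
from h import *
o=robot.get_obs();print(o['tool_pos'],o['wrist_force'])
s=snap('side','s9');crop(s,'c14',235,140,365,290,5);s=snap('top','t9');crop(s,'c15',180,150,415,270,3)
a=load('t0')
for n,u,v in[('btn',387,237),('bar',364,203),('block',337,205)]:print(n,px2w(s,u,v).round(4),px2w(a,u,v).round(4))
"
```

```text
time: 12.28
tool_pos: [0.4309, -0.1938, 0.1929]
ee_rot: [-3.135, -0.001, 1.485]
wrist_force: [-0.2, -0.3, -0.7]
width: 0.0002
time: 12.7
tool_pos: [0.3359, -0.1948, 0.1938]
ee_rot: [-3.141, -0.0, 1.485]
wrist_force: [0.4, 0.3, -0.8]
width: 0.0004
[ 0.33593997 -0.19476225  0.19377404] [ 0.35714899  0.34187882 -0.77829369]
btn [ 0.5368 -0.1938  0.0831] [ 0.5369 -0.1943  0.0802]
bar [ 0.6173 -0.1341  0.0994] [ 0.6189 -0.1355  0.0859]
block [ 0.6118 -0.0689  0.0879] [ 0.6148 -0.0704  0.0592]
```

View pics/c14.png

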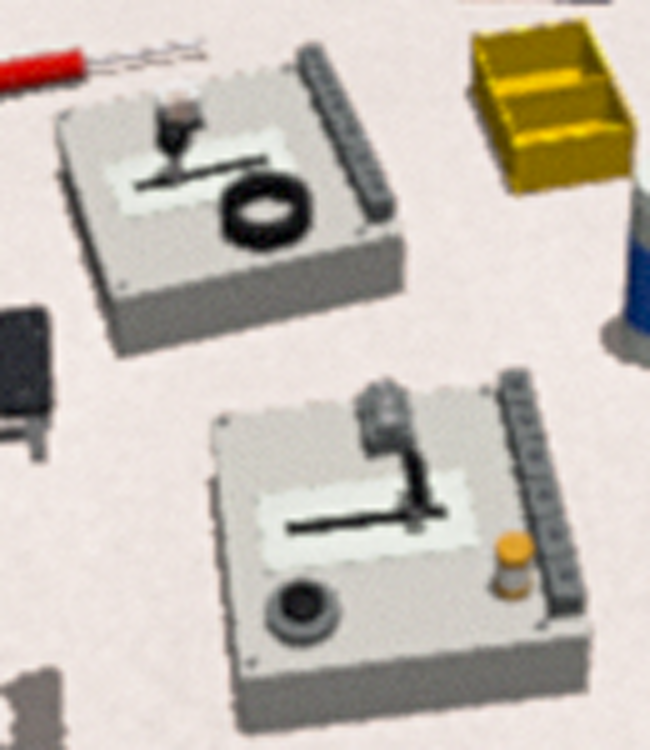

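View pics/c15.png

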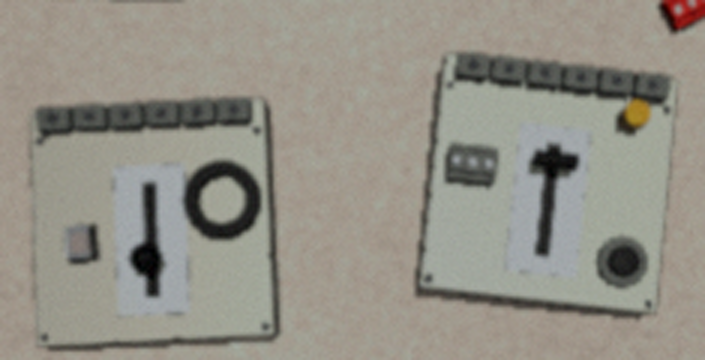

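The final views show the block upright on the box top, the bar at the stop end, the button back out, and the other box, ring, relay and fuse unmoved.

```bash
python3 -c "
from bench import robot
print(robot.close_job())"
```

```text
the job is handed in; nothing more can be done
None
```

The job is done in the order asked and handed in at about 12.8 s. I grasped and lifted nothing; the jaws stayed shut and only pushed.

- **Block:** I slid it left off the slot plate. It stands upright on the isolator's top, about 65 mm left of the slot and clear of the plate edge.
- **Lever:** I pushed it past both humps until it stopped dead and the force rose to about 14 N. After I let go, its travel measured 59.5 mm in the top picture against the 60 mm stop.
- **Start button:** it took about 5 N over about 6 mm, then rose to 15 N with no further motion, so it was fully in. After release its top was back at its starting height, within depth noise (83 mm against 80 mm).
- **Everything else:** in the last pictures the fuse, ring, relay and ball-topped lever look unmoved. The arm was clear of everything, with no contact force.

No check failed. The two cameras differed by 2–3 mm on shared marks, close to the stated calibration. They differed by up to about 11 mm on the roughly picked bar and block points, so I settled those with the top camera and contact forces.

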